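# Take the failed test cell off its bayonet dock

## Task

The orange-topped test cell has failed. Press its dock's yellow release button all the way down (it stays down), then turn the cell a quarter turn anticlockwise, lift it straight off and stand it upright in the white tray without dropping it. Leave the blue-topped cell and its release button alone.

Things in the scene. Friction and masses are not known exactly. Their poses are not given: they have to be found in the camera images.
- orange_cell: Cell to remove: upright steel can, 50 mm diameter, orange top, 280 to 520 g, 72 mm tall. Origin: centre of underside, z up. Grip bar on top along its x: 50 mm long, 16 thick, 44 to 72 mm above the origin. Starts locked in its dock. With the button down it turns anticlockwise from above; free to lift from 65 degrees of turn to the stop at 95; clears the dock after 20 mm of lift. 3 mm side play.
- orange_button_top (a point): Centre of the top of the yellow release button (28 mm diameter) on the orange cell's dock: grey plate 14 mm thick, black ring 88 mm wide and 32 mm high, red lamp. It is 40 mm above the table, 71 mm from the cell's axis on the robot's side; goes straight down 12 mm against about 3 N and stays down. Collar 40 mm wide, 24 mm high. x axis parallel to the locked cell's x, z up.
- tray: White open tray, fixed, 160 x 160 mm outside, walls 5 mm thick and 22 mm high, floor 5 mm thick. Origin: centre of its underside, on the table.
- blue_cell: A bystander: the same cell with a blue top, in a like dock with a green lamp. Must stay locked in its dock. Origin and axes as for the orange cell.
- blue_button_top (a point): Centre of the top of the yellow release button of the blue cell's dock. Must not be pressed.

How it is judged:
By the outcome, as a careful person would: the job done as asked, in the order asked, and still so for the second after the job is handed in, with the robot touching nothing.
It also fails if it takes over 58 s, if anything falls off the work surface, if the arm or the gripper's body presses on something with over 40 N, if the wrist force passes 120 N, or if a joint passes its speed limit or range.

## Robot

A 6-joint arm with a two-finger parallel gripper is mounted at the origin on the work surface. World frame = base frame: x ahead of the robot, y to its left, z up, the work surface at z = 0. Lengths are in m, angles in rad, forces in N, time in s.
With the tool pointing down it reaches from about 0.25 to 0.775 m from the base axis. Payload 4 kg.
Tool frame: the origin (TCP) lies at the very end of the fingers, on their centre line; the grasp point (between the pads) lies 19 mm behind it; z points along the fingers, y is the direction in which the jaws open and shut (so a half turn about z gives the same grasp; the last joint's range is limited). The gripper opens to 94 mm and grips with 3 to 60 N. Pads are 16 mm wide; open, the fingers measure 119 mm over their backs; the gripper's body (75 mm by 177 mm) begins 78 mm behind the grasp point.
Start: joints at [-1.203, 0.087, 1.371, -0, 1.684, -0.103], TCP at [0.249, -0.49, 0.206] pointing down, gripper open.
Joint ranges: [-3.1, 3.1], [-0.76, 2.03], [0.27, 2.55], [-1.08, 4.22], [0.17, 2.65], [-2.57, 2.57]. Speed limits (rad/s): [2.79, 2.79, 3.14, 3.14, 3.14, 3.14].

## Interface

Orientations are given as [roll, pitch, yaw] about the fixed x, y, z axes, in that order (R = Rz(yaw) Ry(pitch) Rx(roll)).
In Python, from bench import robot, snapshot, calibration gives the robot as it stands. The module is installed in compiled form; this text tells all that it offers.
- The arm moves only by the tool servo_tool, never from a script. Its argument "series" is text: rows parted by semicolons, each of 5 numbers parted by spaces: the closure, from -1 (fully open) to 1 (shut), then the shift along the tool's x, y, z in cm, then the turn about the tool's z in rad. A call has 1 to 20 rows; each row is the pose to reach, as a shift and turn from the pose commanded when the call began, along the tool's axes at that moment; what a row does not reach only later rows make up. A row lasts 1/12 s, in which the tool goes at most 41.7 mm and 7.16 degrees, less where a joint would pass 70% of its speed; a pose out of reach is approached as far as the arm can. A call with a gripper value outside its range is refused whole. The fingers move at their own pace and stop on an object; the grip force is fixed at half the most. Time passes only in rows, so rows that repeat a pose let the fingers close. It gives the time, the measured TCP pose, the force and the opening at its end, in the units of the state.
- robot.get_obs(): the state, without advancing time (a new reading comes with each control period).
- snapshot(name): name is "scene" or "top" or "wrist"; returns (picture, depth): 420x560x3 uint8, red, green, blue; 420x560 float32, m along the optical axis (not along the pixel's ray), 0 where there is no reading.
- calibration(name): a dict with "fx", "fy", "cx", "cy" (pixels), "rvec" (rotation vector, rad) and "tvec" (3), from world to camera coordinates, as OpenCV has them; the wrist camera has in their place "tool_from_camera" (4x4, takes a point from camera to tool coordinates, whose origin is the TCP and whose axes are the flange's). Camera axes: x right, y down, z forward; pixel columns grow to the right and rows downward; lengths in m; the calibration is good to about 2 mm. A picture is of the moment at which its call begins: read the wrist's pose just before it. calibration takes no time and is no camera call.
- robot.close_job(): hands the job in, once; it reports no verdict.
The state is a dict: "time": time; "joint_positions": joint angles; "qvel": joint speeds; "joint_torque": joint torques, N m; "tool_pos": TCP position; "ee_rot": TCP orientation; "wrist_force": force on the tool from outside, world axes, zero at the start; "wrist_torque": the same for the moment, N m; "width": finger opening in m.
Only numpy, scipy, OpenCV 4.12 (cv2) and the standard library are available. Lean on these libraries where they do the work, as an engineer would, in place of code of your own. Each camera call takes 0.05 s, during which the arm holds its last target. There are 200 camera calls.

## Working session

There is one attempt and no reset: what is moved stays moved. The work goes in short steps, Python scripts to look and compute and a tool call to move; the robot and the scene stay as the last step left them, time stands still between calls to the robot, and variables do not carry over. Pictures are saved under pics/ and viewed, about 8 in all and at most 12, crops included, and the job is handed in when it is done.

Besides the shell and the picture viewer there is one more tool, called after ">>>" as a command line: name --argument value ..., lists and objects as JSON in quotes. servo_tool: Moves the arm, as the interface text tells. Its arguments: {"type":"object","properties":{"series":{"type":"string"}},"required":["series"]}

```bash
mkdir -p pics
cat > h.py <<'E'
import numpy as np, cv2
from bench import robot, snapshot, calibration
from scipy.spatial.transform import Rotation as R
def world(name,u,v,d,obs=None):
    c=calibration(name); p=np.array([(u-c['cx'])/c['fx']*d,(v-c['cy'])/c['fy']*d,d])
    if name=='wrist':
        T=np.array(c['tool_from_camera']); p=T[:3,:3]@p+T[:3,3]
        return R.from_euler('xyz',obs['ee_rot']).as_matrix()@p+obs['tool_pos']
    M=R.from_rotvec(np.ravel(c['rvec'])).as_matrix()
    return M.T@(p-np.ravel(c['tvec']))
def cloud(name,D,obs=None):
    v,u=np.mgrid[:D.shape[0],:D.shape[1]]
    c=calibration(name); P=np.stack([(u-c['cx'])/c['fx']*D,(v-c['cy'])/c['fy']*D,D],-1).astype(float)
    if name=='wrist':
        T=np.array(c['tool_from_camera']); P=P@T[:3,:3].T+T[:3,3]
        return P@R.from_euler('xyz',obs['ee_rot']).as_matrix().T+obs['tool_pos']
    M=R.from_rotvec(np.ravel(c['rvec'])).as_matrix()
    return (P-np.ravel(c['tvec']))@M
def save(n,im): cv2.imwrite(f'pics/{n}.png',im[...,::-1])
E
python3 - <<'E'
from h import *
o=robot.get_obs(); print(o)
im,D=snapshot('top'); save('top1',im); np.save('top1.npy',D); np.save('top1i.npy',im)
print(calibration('top'),calibration('wrist'))
E
```

```text
{'time': 0.0, 'joint_positions': array([-1.20309895e+00,  8.79585118e-02,  1.37218226e+00, -7.12780676e-06,
        1.68359225e+00, -1.03111111e-01]), 'qvel': array([ 2.12830418e-03,  1.36457344e-05,  3.95924629e-04, -4.76509143e-04,
        8.19031734e-04, -1.54799823e-03]), 'joint_torque': array([-1.70155483e-03, -3.40180349e+01, -3.02427721e+01,  7.15210475e-02,
        3.30743822e-02, -1.75575196e-04]), 'tool_pos': array([ 0.24928341, -0.48967736,  0.20433877]), 'ee_rot': array([-3.13946292e+00, -2.13258550e-04,  4.70807462e-01]), 'wrist_force': array([-0.14815327, -0.27333906,  0.51963914]), 'wrist_torque': array([ 0.01649116, -0.01268997,  0.04557916]), 'width': 0.09431950112351441}
{'fx': 455.662886260988, 'fy': 455.662886260988, 'cx': 278.53658532833634, 'cy': 203.44834347305527, 'rvec': array([ 2.21376803, -2.1914016 ,  0.10756417]), 'tvec': array([-0.03800784,  0.54185589,  1.02983559])} {'fx': 362.1805667307106, 'fy': 362.1805667307106, 'cx': 282.1699308452734, 'cy': 208.59716020492542, 'tool_from_camera': array([[-2.89881038e-04, -9.60313271e-01, -2.78923534e-01,
         8.07864346e-02],
       [ 9.99999143e-01,  7.77089847e-05, -1.30683042e-03,
         1.66802273e-04],
       [ 1.27664146e-03, -2.78923674e-01,  9.60312425e-01,
        -1.78582279e-01],
       [ 0.00000000e+00,  0.00000000e+00,  0.00000000e+00,
         1.00000000e+00]])}
```

View pics/top1.png

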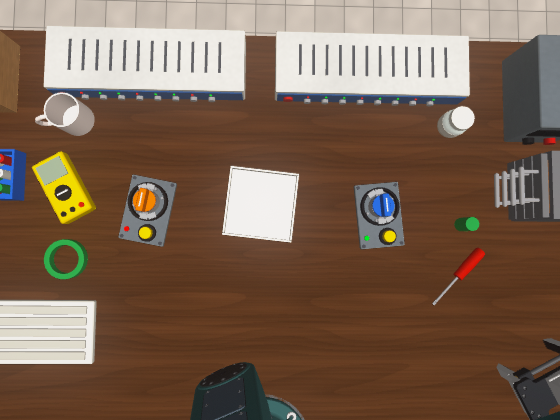

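The top view shows the orange cell at about (144,201), its yellow button at (146,233) and red lamp at (127,228). The tray centre is near (261,204). The blue cell is at (384,206), and the gripper is at the lower right.

Run:
```python
from h import *
im=np.load('top1i.npy');D=np.load('top1.npy');W=cloud('top',D)
for n,(u,v) in dict(cell=(144,201),btn=(146,233),tray=(261,204),blue=(384,206),bbtn=(389,237)).items(): print(n,W[v,u].round(4))
hsv=cv2.cvtColor(im,cv2.COLOR_RGB2HSV)
def blob(lo,hi,box,zr):
    u0,v0,u1,v1=box
    m=cv2.inRange(hsv,lo,hi)>0; k=np.zeros_like(m);k[v0:v1,u0:u1]=1
    m&=k&(W[...,2]>zr[0])&(W[...,2]<zr[1]); P=W[m]; print(len(P),P.mean(0).round(4) if len(P) else '',P.std(0).round(4)if len(P) else '')
    if len(P)>5:
        c=np.cov(P[:,:2].T); w,V=np.linalg.eigh(c); print(' axis deg',np.degrees(np.arctan2(V[1,1],V[0,1])).round(1), np.sqrt(w).round(4))
blob((5,120,80),(20,255,255),(120,170,170,225),(.05,.1)) 
blob((5,120,80),(20,255,255),(120,170,170,225),(.0,.2)) 
blob((22,120,80),(35,255,255),(130,220,165,245),(.0,.1))
blob((0,0,200),(180,40,255),(215,160,305,250),(-.01,.1))
m=(cv2.inRange(hsv,(0,0,200),(180,40,255)));m[:160]=0;m[250:]=0;m[:,:215]=0;m[:,305:]=0
print(cv2.minAreaRect(cv2.findNonZero(m)))
c=im[165:255,105:185]; save('c1',cv2.resize(c,None,fx=6,fy=6,interpolation=cv2.INTER_CUBIC))
```

```text
cell [0.54   0.2579 0.0815]
btn [0.4716 0.2628 0.0382]
tray [0.5413 0.0079 0.0068]
blue [ 0.5348 -0.2595  0.0845]
bbtn [ 0.4676 -0.2819  0.0415]
405 [0.543  0.2613 0.0694] [0.013  0.0114 0.0132]
 axis deg 170.4 [0.0114 0.0131]
612 [0.5575 0.2736 0.0468] [0.0297 0.0291 0.0337]
 axis deg -137.8 [0.026  0.0324]
146 [0.4731 0.2648 0.0366] [0.0072 0.0075 0.0053]
 axis deg 65.0 [0.0072 0.0077]
4586 [0.5409 0.0097 0.0055] [0.0457 0.0457 0.0053]
 axis deg 60.6 [0.0457 0.0457]
((260.3822326660156, 203.7508544921875), (69.40369415283203, 69.05316925048828), 6.709836959838867)
```

View pics/c1.png

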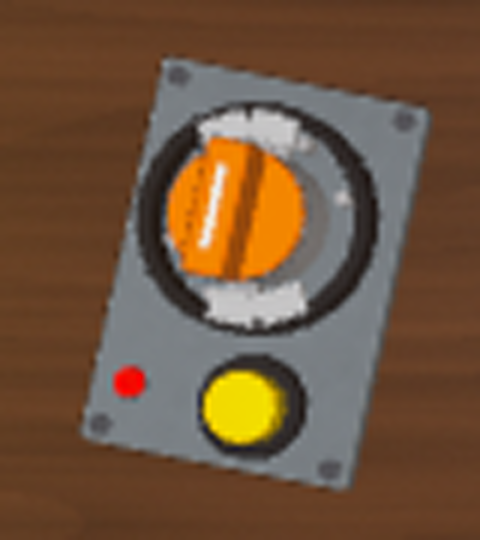

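>>> servo_tool --series "1 56.3 -55.2 0 0.68;1 56.3 -55.2 0 0.68;1 56.3 -55.2 0 0.68;1 56.3 -55.2 0 0.68;1 56.3 -55.2 0 0.68;1 56.3 -55.2 0 0.68;1 56.3 -55.2 0 0.68;1 56.3 -55.2 0 0.68;1 56.3 -55.2 0 0.68;1 56.3 -55.2 0 0.68;1 56.3 -55.2 0 0.68;1 56.3 -55.2 0 0.68;1 56.3 -55.2 0 0.68;1 56.3 -55.2 0 0.68;1 56.3 -55.2 0 0.68;1 56.3 -55.2 0 0.68;1 56.3 -55.2 0 0.68;1 56.3 -55.2 0 0.68;1 56.3 -55.2 0 0.68;1 56.3 -55.2 0 0.68"

```text
time: 1.72
tool_pos: [0.5009, 0.2627, 0.2029]
ee_rot: [-3.141, 0.003, -0.203]
wrist_force: [0.3, -0.7, -1.2]
width: 0.0004
```

Run:
```python
from h import *
o=robot.get_obs(); print(o['tool_pos'],o['ee_rot'])
im,D=snapshot('wrist'); save('w1',im); W=cloud('wrist',D,o); np.savez('w1.npz',im=im,W=W)
```

```text
[0.50091757 0.26268079 0.20293906] [-3.14060622  0.00329734 -0.20325808]
```

View pics/w1.png

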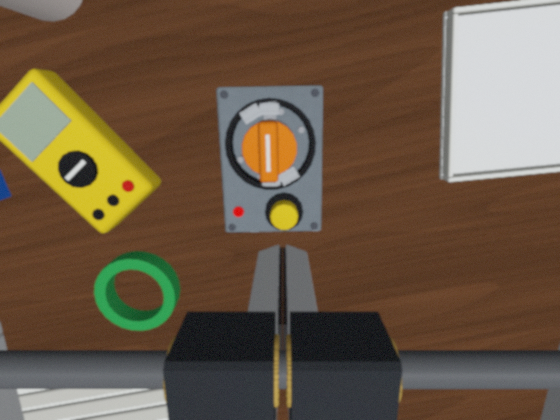

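The wrist view shows the orange bar top centred near (268,152) and running almost along the image column. The button top is near (284,213), and the lamp is at (238,211).

Run:
```python
from h import *
z=np.load('w1.npz');im=z['im'];W=z['W']
hsv=cv2.cvtColor(im,cv2.COLOR_RGB2HSV)
k=np.zeros(im.shape[:2],bool);k[80:240,215:330]=1
def st(n,m):
    P=W[m]; r=cv2.minAreaRect((P[:,:2]*1000).astype(np.float32)); print(n,len(P),np.median(P,0).round(4),P.mean(0).round(4),r)
h=W[...,2]
m=k&(h>.074)&(h<.1); m[:,:245]=0;m[:,290:]=0; m[190:]=0
st('bar',m); print('z pct',np.percentile(h[m],[5,50,95]).round(4))
x=W[m]; c=np.cov(x[:,:2].T); w,V=np.linalg.eigh(c); print(np.degrees(np.arctan2(V[1,1],V[0,1])))
y=k&(cv2.inRange(hsv,(22,120,60),(35,255,255))>0); st('btn all',y); y&=h>.034; st('btn top',y)
o=k&(cv2.inRange(hsv,(5,150,80),(20,255,255))>0)&(h>.045)&(h<.065); st('disc',o)
p=k&(h>.009)&(h<.018); st('plate',p); print(np.median(h[p]))
r=k&(h>.028)&(h<.036)&(np.arange(420)[:,None]<192); st('ring',r)
for q in [(60,150),(300,450)]: print('table',W[q[1]-100 if q[1]>400 else q[1],q[0]])
c=im[80:240,205:335]; save('c2',cv2.resize(c,None,fx=3.75,fy=3.75,interpolation=cv2.INTER_CUBIC))
```

```text
bar 1192 [0.5453 0.2651 0.0852] [0.5451 0.2651 0.085 ] ((544.048583984375, 265.45977783203125), (15.996559143066406, 50.268558502197266), 79.0877914428711)
z pct [0.0827 0.0852 0.0865]
169.58084265419797
btn all 731 [0.4754 0.2664 0.039 ] [0.4752 0.2665 0.0369] ((517.66650390625, 258.4848937988281), (30.13370704650879, 128.7266082763672), 79.1026382446289)
btn top 583 [0.4744 0.2664 0.0393] [0.4744 0.2664 0.0397] ((520.8130493164062, 263.29156494140625), (26.896224975585938, 122.03826141357422), 85.90300750732422)
disc 1252 [0.545  0.258  0.0574] [0.5448 0.265  0.0574] ((544.858154296875, 265.81622314453125), (47.17716598510742, 44.57814025878906), 80.54061889648438)
plate 8315 [0.5252 0.2719 0.0134] [0.5286 0.2685 0.0134] ((524.4446411132812, 269.24853515625), (104.20552062988281, 150.0587921142578), 79.33424377441406)
0.013378585823617395
ring 2252 [0.5548 0.2633 0.0313] [0.5483 0.2649 0.0312] ((543.9545288085938, 265.6439208984375), (86.72206115722656, 86.91813659667969), 78.37332153320312)
table [0.58050109 0.46179148 0.03582184]
table [0.5328849  0.25183273 0.31910987]
```

View pics/c2.png

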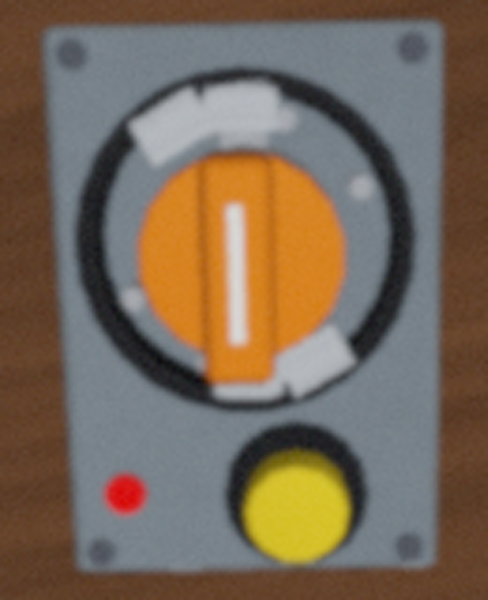

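Every measurement fits the given sizes: bar 16 x 50 mm with its top at 85 mm, and the button 70.5 mm from the axis at 40 mm height. I'm moving over the button and pressing gently.

>>> servo_tool --series "1 -2.7 0.2 3 0;1 -2.7 0.2 7 0;1 -2.7 0.2 11 0;1 -2.7 0.2 14 0;1 -2.7 0.2 15 0;1 -2.7 0.2 15.5 0;1 -2.7 0.2 15.5 0;1 -2.7 0.2 16 0;1 -2.7 0.2 16.4 0;1 -2.7 0.2 16.7 0;1 -2.7 0.2 17 0;1 -2.7 0.2 17.2 0;1 -2.7 0.2 17.4 0;1 -2.7 0.2 17.5 0;1 -2.7 0.2 17.5 0"

```text
time: 3.02
tool_pos: [0.4749, 0.2611, 0.0309]
ee_rot: [-3.141, -0.002, -0.209]
wrist_force: [2.5, -0.1, 2.7]
width: 0.0003
```

>>> servo_tool --series "1 0 0 0.1 0;1 0 0 0.2 0;1 0 0 0.3 0;1 0 0 0.4 0;1 0 0 0.5 0;1 0 0 0.5 0;1 0 0 0.5 0"

```text
time: 3.6
tool_pos: [0.4747, 0.261, 0.0281]
ee_rot: [-3.141, -0.002, -0.209]
wrist_force: [-1.2, -1.1, 12.8]
width: 0.0004
```

>>> servo_tool --series "1 0 0 -2 0;1 0 0 -6 0;-1 0 0 -10 0;-1 2 -0.2 -14 -0.02;-1 3.5 -0.2 -17 -0.02;-1 3.5 -0.2 -17 -0.02;-1 3.5 -0.2 -17 -0.02;-1 3.5 -0.2 -17 -0.02;-1 3.5 -0.2 -17 -0.02;-1 3.5 -0.2 -17 -0.02;-1 3.5 -0.2 -17 -0.02;-1 3.5 -0.2 -17 -0.02"

```text
time: 4.6
tool_pos: [0.5079, 0.2554, 0.1942]
ee_rot: [3.14, 0.002, -0.189]
wrist_force: [0.2, 0.3, -0.0]
width: 0.0636
```

```bash
cat > m.py <<'E'
from h import *
import sys
o=robot.get_obs(); print(o['tool_pos'],o['ee_rot'],o['qvel'].round(3))
im,D=snapshot('wrist'); W=cloud('wrist',D,o); np.savez('w2.npz',im=im,W=W); save('w2',im)
h=W[...,2]
C=np.array([.5445,.2655])
near=lambda c,r:np.hypot(W[...,0]-c[0],W[...,1]-c[1])<r
def st(n,m):
    P=W[m]; print(n,len(P),P.mean(0).round(4),cv2.minAreaRect((P[:,:2]*1000).astype(np.float32)))
st('bar',near(C,.035)&(h>.078)&(h<.1))
st('ring',near(C,.055)&(h>.028)&(h<.036))
st('plate',near(C,.14)&(h>.009)&(h<.018))
hsv=cv2.cvtColor(im,cv2.COLOR_RGB2HSV)
st('btn',near((.474,.266),.03)&(cv2.inRange(hsv,(22,120,60),(35,255,255))>0))
E
python3 m.py
```

```text
[0.50785272 0.25540213 0.19420101] [ 3.14025974e+00  2.04897151e-03 -1.88824331e-01] [-0.001 -0.003 -0.013 -0.001  0.     0.   ]
bar 1235 [0.5451 0.2651 0.0849] ((544.0753173828125, 265.4695739746094), (16.05376625061035, 50.19132995605469), 79.66602325439453)
ring 2326 [0.5493 0.2646 0.0312] ((544.2230834960938, 265.3866271972656), (86.8810043334961, 86.88771057128906), 79.08216857910156)
plate 8639 [0.5289 0.2706 0.0134] ((532.5374755859375, 312.1217041015625), (191.75173950195312, 148.98056030273438), 79.16606903076172)
btn 661 [0.4736 0.2668 0.0264] ((472.2238464355469, 266.858154296875), (29.58209991455078, 29.553314208984375), 75.48070526123047)
```

View pics/w2.png

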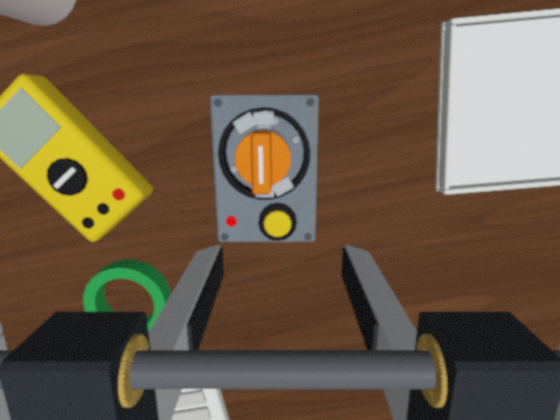

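The button now reads about 27 mm at its top, so it is latched down. The bar is at (0.5445, 0.2655) with yaw about -0.185. I'm going down over it with the jaws open.

>>> servo_tool --series "-1 3.4 -1.7 0 0;-1 3.4 -1.7 3 0;-1 3.4 -1.7 6 0;-1 3.4 -1.7 9 0;-1 3.4 -1.7 11.5 0;-1 3.4 -1.7 12.7 0;-1 3.4 -1.7 13.2 0;-1 3.4 -1.7 13.2 0;-1 3.4 -1.7 13.2 0;-1 3.4 -1.7 13.2 0"

```text
time: 5.48
tool_pos: [0.5467, 0.2663, 0.066]
ee_rot: [-3.139, -0.004, -0.189]
wrist_force: [0.5, 0.1, -0.1]
width: 0.0945
```

>>> servo_tool --series "-1 -0.2 0.1 0.3 0;-1 -0.2 0.1 0.3 0;-1 -0.2 0.1 0.3 0;0.5 -0.2 0.1 0.3 0;1 -0.2 0.1 0.3 0;1 -0.2 0.1 0.3 0;1 -0.2 0.1 0.3 0;1 -0.2 0.1 0.3 0;1 -0.2 0.1 0.3 0;1 -0.2 0.1 0.3 0;1 -0.2 0.1 0.3 0;1 -0.2 0.1 0.3 0;1 -0.2 0.1 0.3 0;1 -0.2 0.1 0.3 0;1 -0.2 0.1 0.3 0;1 -0.2 0.1 0.3 0"

```text
time: 6.82
tool_pos: [0.5431, 0.2654, 0.0604]
ee_rot: [-3.141, -0.0, -0.189]
wrist_force: [-0.2, 1.0, -0.0]
width: 0.0157
```

>>> servo_tool --series "1 0 0 0 -0.1;1 0 0 0 -0.2;1 0 0 0 -0.3;1 0 0 0 -0.4;1 0 0 0 -0.5;1 0 0 0 -0.6;1 0 0 0 -0.7;1 0 0 0 -0.8;1 0 0 0 -0.9;1 0 0 0 -1.0;1 0 0 0 -1.1;1 0 0 0 -1.2;1 0 0 0 -1.3;1 0 0 0 -1.4;1 0 0 0 -1.5;1 0 0 0 -1.54;1 0 0 0 -1.54;1 0 0 0 -1.54"

```text
time: 8.32
tool_pos: [0.5435, 0.2649, 0.0604]
ee_rot: [3.141, 0.0, 1.349]
wrist_force: [0.5, -1.5, -0.1]
width: 0.0161
```

>>> servo_tool --series "1 0 0 -0.3 0;1 0 0 -0.8 0;1 0 0 -1.5 0;1 0 0 -2.2 0;1 0 0 -3 0;1 0 0 -4 0;1 0 0 -5 0;1 0 0 -6 0;1 0 0 -7.5 0;1 0 0 -9 0;1 0 0 -10 0;1 0 0 -10 0;1 0 0 -10 0"

```text
time: 9.4
tool_pos: [0.5436, 0.2653, 0.1616]
ee_rot: [3.14, -0.001, 1.351]
wrist_force: [0.4, -0.1, -4.4]
width: 0.0159
```

Run:
```python
from h import *
o=robot.get_obs(); print(o['tool_pos'],o['ee_rot'],o['wrist_force'],o['width'])
im,D=snapshot('scene'); save('s1',im)
im,D=snapshot('top');W=cloud('top',D)
hsv=cv2.cvtColor(im,cv2.COLOR_RGB2HSV)
w=(cv2.inRange(hsv,(0,0,150),(180,50,255))>0)&(abs(W[...,0]-.541)<.1)&(abs(W[...,1]-.008)<.1)&(W[...,2]>-.01)&(W[...,2]<.035)
P=W[w]; print('tray',P.mean(0).round(4),cv2.minAreaRect((P[:,:2]*1000).astype(np.float32)))
f=w&(W[...,2]<.012);P=W[f];print(np.median(P,0).round(4),cv2.minAreaRect((P[:,:2]*1000).astype(np.float32)))
```

```text
[0.54360852 0.26534798 0.16156831] [ 3.13974977e+00 -1.13341339e-03  1.35076623e+00] [ 0.41008488 -0.11621136 -4.43706829] 0.015852202290418522
tray [0.5416 0.0096 0.006 ] ((541.3067626953125, 8.962379455566406), (160.48890686035156, 159.70057678222656), 84.18854522705078)
[0.5415 0.0098 0.0039] ((541.4057006835938, 6.5113067626953125), (156.1123809814453, 150.71617126464844), 84.0062255859375)
```

View pics/s1.png

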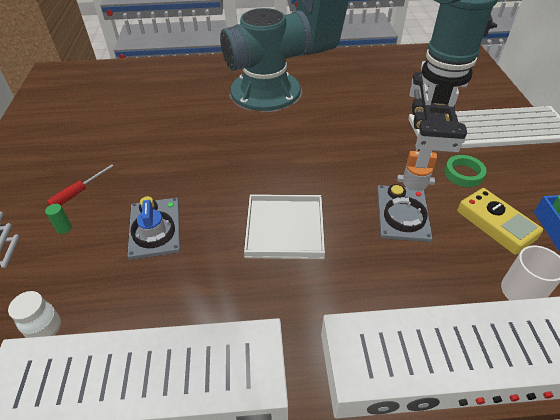

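The scene view shows the cell at (420,165), held upright and clear of its dock. The blue cell at (150,212) is untouched. The wrist carries 4.4 N, about 450 g, which agrees with the stated mass. I'm carrying it to the tray.

>>> servo_tool --series "1 -1 0.2 0 0;1 -3 0.6 0 0;1 -5.5 1.2 0 0;1 -8 1.7 0 0;1 -10.5 2.3 0 0;1 -13 2.8 0 0;1 -15.5 3.3 0 0;1 -18 3.9 0 0;1 -20.5 4.4 0 0;1 -22.5 4.9 0 0;1 -24 5.2 0 0;1 -25 5.4 0 0;1 -25 5.4 0 0;1 -25 5.4 2 0;1 -25 5.4 4 0;1 -25 5.4 6 0;1 -25 5.4 8 0;1 -25 5.4 9 0;1 -25 5.4 9.5 0;1 -25 5.4 9.5 0"

```text
time: 11.17
tool_pos: [0.5403, 0.01, 0.0641]
ee_rot: [-3.139, 0.0, 1.351]
wrist_force: [-0.4, 0.3, -3.9]
width: 0.016
```

>>> servo_tool --series "1 0 0 0 0;1 0 0 0 0;1 0 0 0 0"

```text
time: 11.42
tool_pos: [0.5424, 0.0094, 0.0671]
ee_rot: [3.139, -0.0, 1.351]
wrist_force: [-1.1, -0.6, -2.7]
width: 0.0156
```

>>> servo_tool --series "1 0 0 0.4 0;1 0 0 0.8 0;1 0 0 1.0 0;1 0 0 1.1 0;1 0 0 1.2 0;1 0 0 1.2 0;1 0 0 1.2 0;1 0 0 1.2 0"

```text
time: 12.08
tool_pos: [0.5414, 0.0094, 0.0536]
ee_rot: [3.141, 0.0, 1.351]
wrist_force: [-0.3, -0.0, -4.0]
width: 0.0158
```

>>> servo_tool --series "1 0 0 0.05 0;1 0 0 0.1 0;1 0 0 0.15 0;1 0 0 0.2 0;1 0 0 0.2 0;1 0 0 0.2 0"

```text
time: 12.58
tool_pos: [0.5413, 0.0094, 0.0514]
ee_rot: [3.142, 0.0, 1.351]
wrist_force: [0.5, -0.5, -3.1]
width: 0.0156
```

>>> servo_tool --series "1 0 0 0.05 0;1 0 0 0.1 0;1 0 0 0.15 0;1 0 0 0.15 0;1 0 0 0.15 0"

```text
time: 13.0
tool_pos: [0.5413, 0.0094, 0.0514]
ee_rot: [3.141, 0.0, 1.351]
wrist_force: [-4.5, -0.2, 5.0]
width: 0.0158
```

The cell is standing on the floor: height has stopped changing and the force is upward. I'm releasing it and lifting away.

>>> servo_tool --series "1 0 0 -0.1 0;1 0 0 -0.1 0;0.5 0 0 -0.1 0;0.3 0 0 -0.1 0;0 0 0 -0.1 0;0 0 0 -0.1 0;0 0 0 -0.1 0;0 0 0 -0.1 0;0 0 0 -0.1 0;0 0 0 -1 0;0 0 0 -3 0;0 0 0 -6 0;0 0 0 -10 0;0 0 0 -14 0;0 -8 0 -16 0;0 -12 0 -16 0;0 -15 0 -16 0;0 -15 0 -16 0;0 -15 0 -16 0;0 -15 0 -16 0"

```text
time: 14.67
tool_pos: [0.5084, -0.1381, 0.2108]
ee_rot: [3.14, -0.0, 1.348]
wrist_force: [0.7, -0.3, 0.6]
width: 0.0468
```

Run:
```python
from h import *
o=robot.get_obs(); print(o['time'],o['tool_pos'],o['wrist_force'],o['width'])
im,D=snapshot('scene'); W=cloud('scene',D)
m=(np.hypot(W[...,0]-.5415,W[...,1]-.009)<.05)&(W[...,2]>.07)&(W[...,2]<.1); P=W[m]
print(P.mean(0),cv2.minAreaRect((P[:,:2]*1000).astype(np.float32)))
save('s2',cv2.resize(im[130:270,80:460],None,fx=2,fy=2))
```

```text
14.6667 [ 0.50836059 -0.13811893  0.21081686] [ 0.7388967  -0.29330868  0.61018234] 0.04679531312493244
[0.54413049 0.01118386 0.07699245] ((542.1085205078125, 11.420341491699219), (48.842105865478516, 18.56545639038086), 81.44245147705078)
```

View pics/s2.png

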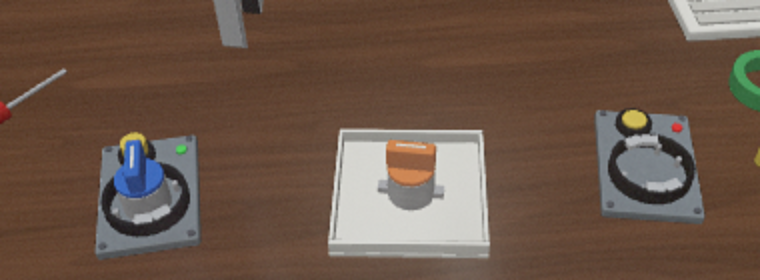

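The cell stands upright mid-tray at about (410,178) in the crop, with its top at 77 mm (5 + 72). The orange dock's button is down and its ring is empty. The blue cell is unchanged and the robot is clear.

```bash
python3 -c "
from bench import robot
print(robot.close_job())"
```

```text
the job is handed in; nothing more can be done
None
```

The orange-topped cell is out of its dock and standing upright in the middle of the white tray, and I've handed the job in at about 14.7 s of the 58 s allowed.

**What I did:** I pressed the orange dock's release button to its stop, gripped the cell's bar and turned it 88° anticlockwise. I then lifted the cell straight off, lowered it until it touched the tray floor, released it and moved the arm clear.

**Last checks:**
- **Button:** the camera put its top at about 27 mm after pressing, which matches fully down. It read 12.8 N at the stop.
- **Cell:** its top is at 77 mm, as it should be for a 72 mm cell on a 5 mm floor. It sits within a few mm of the tray centre.
- **Blue cell and button:** I never went near them, and they look unchanged in the last picture.
- **Robot:** it is touching nothing, and the wrist force is close to zero.

**One disagreement:** the tool pressed the button about 5 mm to one side of the measured centre, but still well on its 28 mm top. No check failed.

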